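Take the blade insert off the board slicer for washing

TASK

Pull the white slicing insert out of the sloping board slicer by its black grip bar: draw it up along the slope until its spring catches let go and it is clear of the slicer. Then lay it flat in the steel sheet tray, grip bar up and wholly inside the rim, without dropping it. Leave the tray and everything else on the counter where it stands.

Things in the scene. Friction and masses are not known exactly. Their poses are not given: they have to be found in the camera images.
- slicer: Grey board slicer (mandoline) fixed to the counter, 210 mm long, 136 mm wide, on legs; origin on the counter under it. Its deck rises 35 degrees along the slicer's +x (roughly away from the robot): in this frame the pull direction is (0.819, 0, 0.574) and the deck's normal (-0.574, 0, 0.819). Rails 8 mm high beside the insert (1.5 mm play) end 169 mm up the deck.
- slicer_low (a point): Middle of the lower end of the deck's top face, at (-110, 0, 30) mm in the slicer's frame. Over the lowest 60 mm of the deck, lips (up to 13.5 mm above it) hold the insert down: it comes out only by sliding up the slope, 45 mm until clear of the lips, 65 mm until clear of the two sprung balls at its sides, which yield at about 10 to 16 N.
- insert: White slicing insert with a steel blade strip: flat plate 150 (x) x 80 (y) x 8 (z) mm, about 0.16 kg, with a black grip bar across it near one end. Origin at the centre of the plate's underside, z towards the bar's side, x lengthwise towards the bar's end. At the start it is snapped into the slicer, underside on the deck, x up the slope, origin 95.5 mm up from slicer_low.
- insert_grip (a point): Middle of the insert's grip bar, at (35, 0, 24) mm in the insert's frame. The bar is 24 mm thick along the insert's x, 60 mm long along y, and stands from z = 8 to z = 40 mm. At the start 57 mm of flat plate below the bar and 28 mm above it are free for fingers.
- tray: Steel sheet tray with rolled rim, loose, 230 mm (x) x 290 mm (y) x 20 mm high; origin at the centre of its underside. Flat inner floor about 157 mm (x) x 213 mm (y), 2 to 5 mm above the counter; its long y axis points roughly to or from the robot.
- reader: Card reader lying flat, 123 (x) x 66 (y) x 20 mm, origin centre of underside; bystander.
- timer: Kitchen timer on its foot, 50 (x) x 72 (y) x 68 mm, origin centre of underside; bystander.
- salt: Standing salt jar with black lid, 40 mm across, 105 mm high, origin centre of underside; bystander.
- tin: Standing tin, 75 mm across, 58 mm high, origin centre of underside; bystander.

How it is judged:
By the outcome, as a careful person would: the job done as asked, in the order asked, and still so for the second after the job is handed in, with the robot touching nothing.
It also fails if it takes over 45 s, if anything falls off the work surface, if the arm or the gripper's body presses on something with over 40 N, if the wrist force passes 120 N, or if a joint passes its speed limit or range.

ROBOT

A 6-joint arm with a two-finger parallel gripper is mounted at the origin on a cart in front of the work surface, level with it; the furniture and walls round the work are solid. World frame = base frame: x ahead of the robot, y to its left, z up, the work surface at z = 0. Lengths are in m, angles in rad, forces in N, time in s.
With the tool pointing down it reaches from about 0.325 to 0.775 m from the base axis. Payload 9.3 kg.
Tool frame: the origin (TCP) lies at the very end of the fingers, on their centre line; the grasp point (between the pads) lies 19 mm behind it; x points along the fingers, y is the direction in which the jaws open and shut, and the axes are right-handed (so a half turn about x gives the same grasp; the last joint's range is limited). The gripper opens to 85 mm and grips with 20 to 120 N. Pads are 22 mm wide; open, the fingers measure 114 mm over their backs; the gripper's body (76 mm by 85 mm) begins 54 mm behind the grasp point. The pads swing forward as they close: fully open they stand 13 mm farther back than shut.
Start: joints at [-1.292, 0.259, 0.021, 1.334, 0, 1.418], TCP at [0.23, -0.5, 0.231] pointing down, gripper open.
Joint ranges: [-3.04, 3.04], [-0.91, 1.82], [-1.04, 1.36], [-1.92, 1.95], [-1.52, 1.45], [-3.14, 3.14]. Speed limits (rad/s): [2.22, 2.22, 2.79, 3.14, 3.14, 3.14].

INTERFACE

Orientations are given as a unit quaternion [w, x, y, z].
In Python, from rig import arm, eyes, job gives the robot as it stands.
- The arm moves only by the shell command python3 -m handwheel 'ROWS' [OPENING] [FORCE]. ROWS is JSON, one flat list of numbers, 6 for each row, row after row: the shift along the tool's x, y, z in m, then the turn, a rotation vector about the tool's x, y, z in rad. A call has 1 to 8 rows; each row shifts and turns the commanded pose from where the row before left it, along the tool's axes as they then stand; what a row does not reach is not made up. A row lasts 1/12 s, in which the tool goes at most 41.7 mm and 7.16 degrees, less where a joint would pass 70% of its speed; a pose out of reach is approached as far as the arm can. A call with a gripper value outside its range is refused whole. OPENING is the finger opening in m, from 0 to 0.0854, set as the call begins (- or left out, the last holds). The fingers move at their own pace and stop on an object; FORCE is the grip in N (left out, the last holds). Time passes only in rows, so rows that do not move let the fingers close. It gives the time, the measured TCP pose, the force and the opening at its end, in the units of the state.
- arm.read_state(): the state, without advancing time (a new reading comes with each control period).
- eyes.read_camera(name): name is "scene" or "top" or "wrist"; returns a dict with "pixels" (420x560x3 uint8, red, green, blue), "fx", "fy", "cx", "cy" (pixels), "T" (4x4, takes a point from camera to world coordinates). Camera axes: x right, y down, z forward; pixel columns grow to the right and rows downward; lengths in m; the calibration is good to about 2 mm. A picture is of the moment at which its call begins. There is no depth.
- job.close_job(): hands the job in, once; it reports no verdict.
The state is a dict: "time": time; "joints": joint angles; "qvel": joint speeds; "joint_efforts": joint torques, N m; "tcp_pos": TCP position; "tcp_rot": TCP orientation; "force": force on the tool from outside, world axes, zero at the start; "ft_torque": the same for the moment, N m; "finger_gap": finger opening in m.
Only numpy, scipy, OpenCV 4.12 (cv2) and the standard library are available. Lean on these libraries where they do the work, as an engineer would, in place of code of your own. Each camera call takes 0.05 s, during which the arm holds its last target. There are 200 camera calls.

## Working session

There is one attempt and no reset: what is moved stays moved. The work goes in short steps, Python scripts to look and compute and a shell command to move; the robot and the scene stay as the last step left them, time stands still between calls to the robot, and variables do not carry over. Pictures are saved under pics/ and viewed, and the job is handed in when it is done.

```bash
mkdir -p pics
cat > h.py <<'E'
import numpy as np, cv2
from rig import arm, eyes, job
from scipy.spatial.transform import Rotation as R
def snap(n,f):
    c=eyes.read_camera(n); cv2.imwrite('pics/'+f,c['pixels'][:,:,::-1]); return c
def ray(c,u,v):
    T=np.array(c['T']); d=T[:3,:3]@np.array([(u-c['cx'])/c['fx'],(v-c['cy'])/c['fy'],1]); return T[:3,3],d/np.linalg.norm(d)
def onz(c,u,v,z):
    o,d=ray(c,u,v); return o+d*(z-o[2])/d[2]
def proj(c,p):
    T=np.array(c['T']); q=T[:3,:3].T@(np.array(p)-T[:3,3]); return c['fx']*q[0]/q[2]+c['cx'],c['fy']*q[1]/q[2]+c['cy']
def rot(): 
    q=arm.read_state()['tcp_rot']; return R.from_quat([q[1],q[2],q[3],q[0]])
E
python3 - <<'E'
from h import *
import pickle
C={n:snap(n,n+'1.png') for n in('scene','top','wrist')}
pickle.dump(C,open('c1.pkl','wb'))
for n in C: print(n,C[n]['fx'],np.round(C[n]['T'],3).tolist())
s=arm.read_state();print(s); print(rot().as_matrix().round(3))
E
```

```text
scene 485.13882541207806 [[-0.593, -0.342, 0.729, -0.354], [-0.805, 0.275, -0.526, 0.641], [-0.02, -0.898, -0.439, 0.656], [0.0, 0.0, 0.0, 1.0]]
top 391.50649181408147 [[-0.024, -0.994, 0.103, 0.447], [-0.999, 0.022, -0.025, 0.0], [0.023, -0.103, -0.994, 1.197], [0.0, 0.0, 0.0, 1.0]]
wrist 294.38775734548585 [[0.418, -0.874, -0.246, 0.292], [-0.908, -0.403, -0.112, -0.47], [-0.001, 0.271, -0.963, 0.374], [0.0, 0.0, 0.0, 1.0]]
{'time': 0.15, 'joints': array([-1.29161028e+00,  2.59024854e-01,  2.09464479e-02,  1.33369449e+00,
       -2.43176930e-05,  1.41822139e+00]), 'qvel': array([-0.00252044, -0.00197921,  0.00213337, -0.00098408,  0.00092696,
       -0.00073862]), 'joint_efforts': array([ 3.43659383e-03, -5.55971467e+01,  3.44661570e+01,  1.14129757e-02,
       -1.03422692e-04, -4.38916061e-06]), 'tcp_pos': array([ 0.23010158, -0.49931987,  0.23082978]), 'tcp_rot': array([-0.15112358, -0.69066303, -0.15181164,  0.69072388]), 'force': array([-0.93673954, -0.00546507,  0.72984757]), 'ft_torque': array([0.00697381, 0.04674297, 0.0648628 ]), 'finger_gap': 0.08594763541772124}
[[-0.     0.418 -0.908]
 [ 0.001 -0.908 -0.418]
 [-1.    -0.001 -0.   ]]
```

View pics/scene1.png

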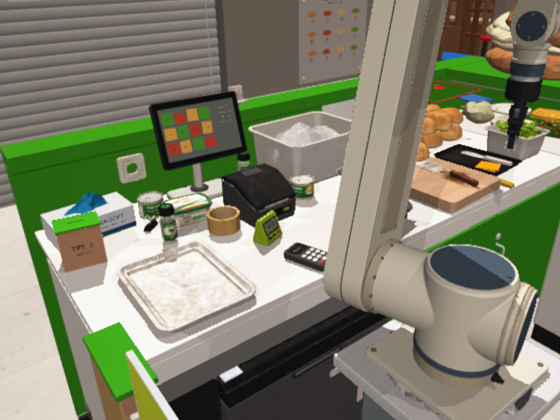

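View pics/top1.png

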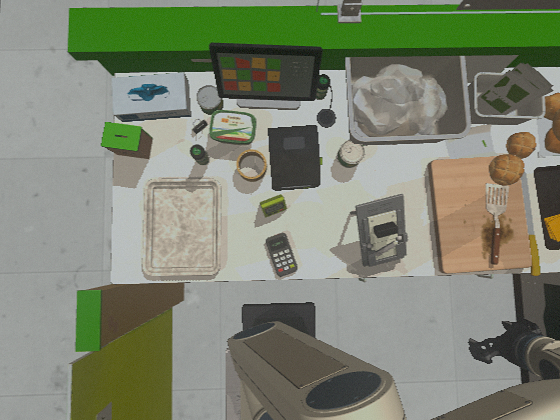

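The top view shows the slicer at about (383,232) with its black bar at (385,229), the tray at (184,228), and the reader and timer between them. I'll zoom in on both.

Run:
```python
from h import *
im=cv2.imread('pics/top1.png')
a=cv2.resize(im[180:285,335:440],None,fx=5.5,fy=5.5,interpolation=cv2.INTER_CUBIC)
cv2.imwrite('pics/z1.png',a)
b=cv2.resize(im[170:290,130:240],None,fx=5,fy=5,interpolation=cv2.INTER_CUBIC)
cv2.imwrite('pics/z2.png',b)
```

```text
(no output)
```

View pics/z1.png

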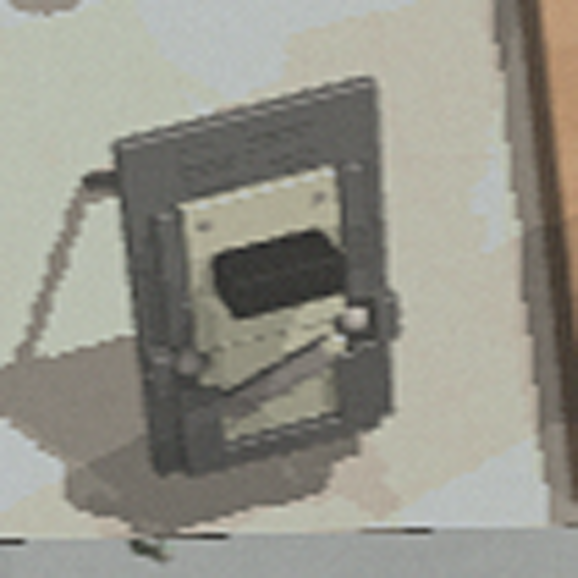

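View pics/z2.png

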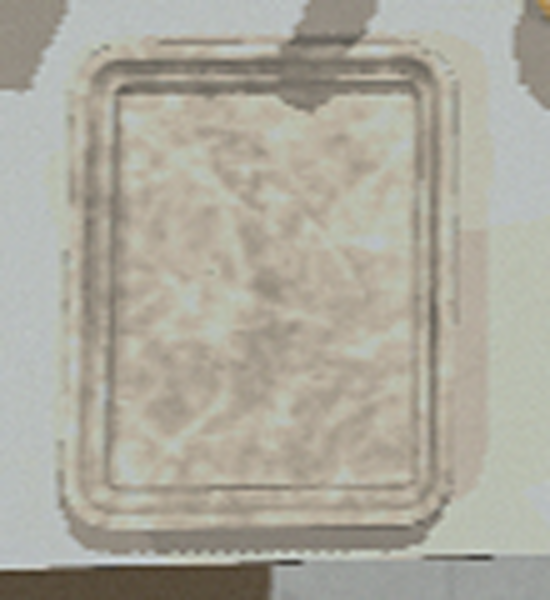

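Run:
```python
from h import *
import pickle
C=pickle.load(open('c1.pkl','rb'));c=C['top']
f=lambda u,v:(335+u/5.5-.4,180+v/5.5-.4)
L=onz(c,*f(180,205),.1344);Rr=onz(c,*f(333,168),.1344)
print(L,Rr,np.linalg.norm(L-Rr)); d=L-Rr; yaw=np.arctan2(-d[0],d[1]);print('yaw',yaw,np.degrees(yaw))
m=(L+Rr)/2; ex=np.array([np.cos(yaw),np.sin(yaw),0])
# plate corner: s=170.5 n=8 => horizontal x from low
h=(170.5*.819-8*.574)/1000; low=m-ex*h; low[2]=.03;print('low',low)
sg=130.5; n=24
P=low+ex*(sg*.8192-n*.5736)/1000+np.array([0,0,(sg*.5736+n*.8192)/1000]);print('grip',P)
print('grip px zoom',[(np.array(proj(c,P))-[335,180])*5.5])
l1=onz(c,*f(165,470),.03);l2=onz(c,*f(390,412),.03);print('low edge',l1,l2,(l1+l2)/2,np.linalg.norm(l1-l2),np.degrees(np.arctan2(-(l1-l2)[0],(l1-l2)[1])))
g=lambda u,v:(130+u/5-.4,170+v/5-.4)
q=[onz(c,*g(u,v),.005) for u,v in((118,93),(412,95),(412,487),(110,487))]
r=[onz(c,*g(u,v),.02) for u,v in((75,40),(455,40),(452,520),(62,520))]
print(np.round(q,3),np.mean(q,0),np.round(r,3),np.mean(r,0))
for n,(u,v),z in(('timer',(272,206),.05),('reader',(281,254),.02),('salt',(199,150),.1),('tin',(350,154),.058)):print(n,onz(c,u,v,z).round(3))
```

```text
[ 0.52336229 -0.24832514  0.1344    ] [ 0.54012551 -0.32588789  0.1344    ] 0.07935354755510347
yaw 0.2128507973507877 12.195452354194499
low [ 0.39974406 -0.31563492  0.03      ]
grip [ 0.49078136 -0.29595953  0.1245156 ]
grip px zoom [array([270.80146847, 267.03852175])]
low edge [ 0.38791279 -0.2580375   0.03      ] [ 0.41589499 -0.38192904  0.03      ] [ 0.40190389 -0.31998327  0.03      ] 0.1270122745978208 12.727300476956783
[[0.635 0.374 0.005]
 [0.63  0.196 0.005]
 [0.393 0.197 0.005]
 [0.397 0.377 0.005]] [0.51378445 0.2857312  0.005     ] [[0.666 0.396 0.02 ]
 [0.661 0.167 0.02 ]
 [0.373 0.171 0.02 ]
 [0.379 0.4   0.02 ]] [0.51985109 0.28322429 0.02      ]
timer [0.568 0.012 0.05 ]
reader [ 0.426 -0.011  0.02 ]
salt [0.727 0.216 0.1  ]
tin [ 0.718 -0.223  0.058]
```

```bash
cat >> h.py <<'E'
def togo(pos,ydir,xdir):
    x=np.array(xdir)/np.linalg.norm(xdir); y=np.array(ydir)-np.dot(ydir,x)*x; y/=np.linalg.norm(y)
    Rt=R.from_matrix(np.array([x,y,np.cross(x,y)]).T); r=rot(); s=arm.read_state()
    print('tcp',s['tcp_pos'].round(4),'t',round(s['time'],2),'F',s['force'].round(1),'gap',round(s['finger_gap'],4),'j',s['joints'].round(2))
    print('shift now',r.inv().apply(np.array(pos)-s['tcp_pos']).round(4),'rotvec',(r.inv()*Rt).as_rotvec().round(4),'shift after turn',Rt.inv().apply(np.array(pos)-s['tcp_pos']).round(4))
YAW=np.radians(12.4);EX=np.array([np.cos(YAW),np.sin(YAW),0]);LOW=np.array([.4005,-.3165,.03])
U=.8192*EX+np.array([0,0,.5736]);N=-.5736*EX+np.array([0,0,.8192])
E
python3 -m handwheel '[0.0014,-0.0116,-0.0315,0,0,0,0.0014,-0.0116,-0.0315,0,0,0,0.0014,-0.0116,-0.0315,0,0,0,0.0014,-0.0116,-0.0315,0,0,0,0.0014,-0.0116,-0.0315,0,0,0,0.0014,-0.0116,-0.0315,0,0,0,0.0014,-0.0116,-0.0315,0,0,0,0.0014,-0.0116,-0.0315,0,0,0]' 0.085 80
python3 -c "
from h import *
togo(LOW+U*.1305+N*.13,U,-N)"
```

```text
time: 0.82
tcp_pos: [0.4211, -0.3083, 0.2199]
tcp_rot: [-0.151, -0.691, -0.152, 0.691]
force: [1.0, -0.7, 0.3]
finger_gap: 0.0848
tcp [ 0.4211 -0.3083  0.2199] t 0.82 F [ 1.  -0.7  0.3] gap 0.0848 j [-0.79  0.21 -0.07  1.29  0.    1.92]
shift now [ 0.0086  0.0057 -0.0095] rotvec [-1.3105  0.4131  0.5135] shift after turn [0.013  0.0037 0.0036]
```

```bash
python3 -m handwheel '[0,0,0,-0.1008,0.0318,0.0395,0,0,0,-0.1008,0.0318,0.0395,0,0,0,-0.1008,0.0318,0.0395,0,0,0,-0.1008,0.0318,0.0395,0,0,0,-0.1008,0.0318,0.0395,0,0,0,-0.1008,0.0318,0.0395,0,0,0,-0.1008,0.0318,0.0395]'
python3 -m handwheel '[0,0,0,-0.1008,0.0318,0.0395,0,0,0,-0.1008,0.0318,0.0395,0,0,0,-0.1008,0.0318,0.0395,0,0,0,-0.1008,0.0318,0.0395,0,0,0,-0.1008,0.0318,0.0395,0,0,0,-0.1008,0.0318,0.0395,0,0,0,0,0,0]'
python3 -c "
from h import *
import pickle
togo(LOW+U*.1305+N*.13,U,-N)
c=snap('wrist','w2.png');pickle.dump(c,open('c2.pkl','wb'))
for s,n,y in((.1305,.04,.03),(.1305,.04,-.03),(.1425,.04,0),(.1185,.04,0),(.1705,.008,.04),(.1705,.008,-.04)):
  print(s,y,np.round(proj(c,LOW+U*s+N*n+y*np.cross(N,U)),1))"
```

```text
time: 1.4
tcp_pos: [0.4202, -0.3093, 0.2202]
tcp_rot: [0.456, 0.68, 0.301, -0.488]
force: [0.4, -0.2, -0.5]
finger_gap: 0.0851
time: 1.98
tcp_pos: [0.4195, -0.3103, 0.2192]
tcp_rot: [0.66, 0.588, 0.393, -0.255]
force: [-0.3, -0.1, 0.3]
finger_gap: 0.0851
tcp [ 0.4195 -0.3103  0.2192] t 1.98 F [-0.3 -0.1  0.3] gap 0.0851 j [-1.13  0.06 -0.4   0.96  0.6   0.26]
shift now [0.0135 0.0057 0.002 ] rotvec [ 0.003  -0.0019 -0.0014] shift after turn [0.0135 0.0057 0.0019]
0.1305 0.03 [287.6 173.3]
0.1305 -0.03 [287.1 239.4]
0.1425 0 [301.1 207.4]
0.1185 0 [273.6 207.4]
0.1705 0.04 [329.4 157.3]
0.1705 -0.04 [325.7 236.6]
```

View pics/w2.png

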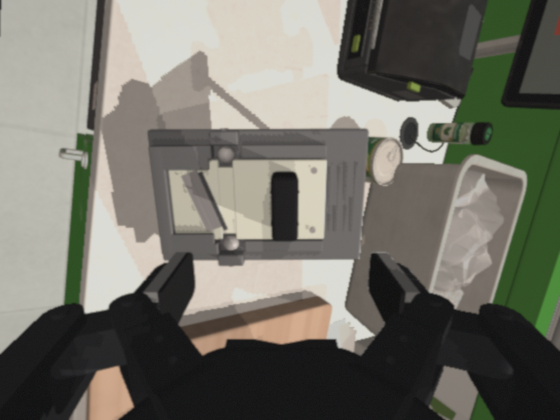

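The wrist view shows the bar centred at about (285,206); I predicted (287,206), so the model is about 2 mm too far up-slope. Going in and gripping.

```bash
python3 -m handwheel '[0.02,0.0037,0.002,0,0,0,0.025,0,0,0,0,0,0.025,0,0,0,0,0,0.02,0,0,0,0,0,0.015,0,0,0,0,0,0.01,0,0,0,0,0,0.01,0,0,0,0,0,0.005,0,0,0,0,0]'
python3 -m handwheel '[0,0,0,0,0,0,0,0,0,0,0,0,0,0,0,0,0,0,0,0,0,0,0,0,0,0,0,0,0,0,0,0,0,0,0,0]' 0 80
python3 -c "
from h import *
togo(LOW+U*.1305+N*.011,U,-N)
c=snap('wrist','w3.png');snap('top','t3.png')"
```

```text
time: 2.7
tcp_pos: [0.497, -0.2942, 0.1149]
tcp_rot: [0.658, 0.589, 0.392, -0.258]
force: [0.3, 0.1, -0.7]
finger_gap: 0.085
time: 3.2
tcp_pos: [0.4963, -0.2957, 0.1165]
tcp_rot: [0.659, 0.588, 0.392, -0.257]
force: [-6.1, -1.2, 5.1]
finger_gap: 0.0226
tcp [ 0.4963 -0.2957  0.1165] t 3.2 F [-6.1 -1.2  5.1] gap 0.0226 j [-0.97  0.2  -0.53  0.58  0.56  0.46]
shift now [ 0.0036  0.0006 -0.0002] rotvec [ 0.0001  0.0015 -0.0005] shift after turn [ 0.0036  0.0006 -0.0002]
```

View pics/w3.png

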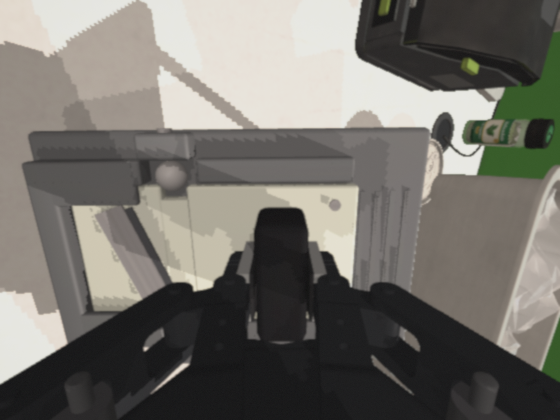

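```bash
python3 -m handwheel '[-0.0015,0,0,0,0,0,0,0.006,0,0,0,0,0,0.008,0,0,0,0,0,0.01,0,0,0,0,0,0.01,0,0,0,0,0,0.01,0,0,0,0,0,0.01,0,0,0,0,0,0,0,0,0,0]' - 100
python3 -c "
from h import *
togo(LOW+U*.2105+N*.011,U,-N)
c=snap('wrist','w4.png')"
```

```text
time: 3.97
tcp_pos: [0.5415, -0.2854, 0.1504]
tcp_rot: [0.66, 0.588, 0.391, -0.255]
force: [7.2, 1.6, 3.4]
finger_gap: 0.0224
tcp [ 0.5415 -0.2854  0.1504] t 3.97 F [7.2 1.6 3.4] gap 0.0224 j [-0.88  0.2  -0.43  0.62  0.54  0.56]
shift now [0.0049 0.0232 0.0002] rotvec [ 0.0034  0.0005 -0.0043] shift after turn [0.0048 0.0232 0.0001]
```

View pics/w4.png

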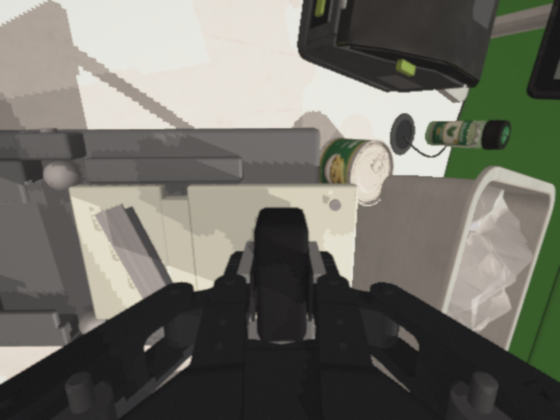

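```bash
python3 -m handwheel '[0,0.01,0,0,0,0,0,0.01,0,0,0,0,0,0.01,0,0,0,0,0,0.005,0,0,0,0,-0.005,0,0,0,0,0,-0.02,0,0,0,0,0,-0.025,0,0,0,0,0,-0.03,0,0,0,0,0]'
python3 -c "
from h import *
togo([.505,.28,.25],[1,0,0],[0,0,-1])
snap('wrist','w5.png')
snap('top','t5.png')"
```

```text
time: 4.68
tcp_pos: [0.5211, -0.2887, 0.2331]
tcp_rot: [0.658, 0.589, 0.393, -0.257]
force: [-0.8, -0.3, -1.1]
finger_gap: 0.0223
tcp [ 0.5211 -0.2887  0.2331] t 4.68 F [-0.8 -0.3 -1.1] gap 0.0223 j [-0.91  0.12 -0.3   0.86  0.55  0.52]
shift now [ 0.0486  0.0966 -0.5588] rotvec [ 0.2099 -0.0687 -0.6071] shift after turn [-0.0169 -0.0161 -0.5687]
```

View pics/w5.png

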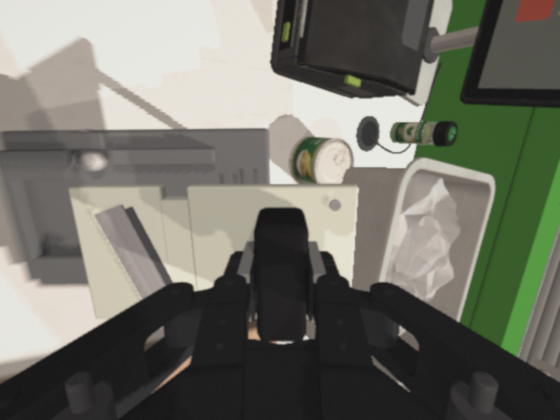

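View pics/t5.png

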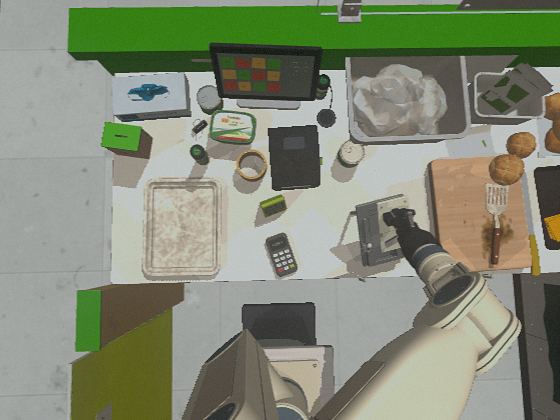

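```bash
python3 -m handwheel '[0,0,0,0.035,-0.0115,-0.1012,0,0,0,0.035,-0.0115,-0.1012,0,0,0,0.035,-0.0115,-0.1012,0,0,0,0.035,-0.0115,-0.1012,0,0,0,0.035,-0.0115,-0.1012,0,0,0,0.035,-0.0115,-0.1012,-0.01,0,-0.01,0,0,0,-0.01,0,-0.02,0,0,0]'
python3 -m handwheel '[0,0.002,-0.03,0,0,0,0,0.002,-0.033,0,0,0,0,0.002,-0.033,0,0,0,0,0.002,-0.033,0,0,0,0,0.002,-0.033,0,0,0,0,0.002,-0.033,0,0,0,0,0.002,-0.033,0,0,0,0,0.002,-0.033,0,0,0]'
python3 -m handwheel '[0,0.002,-0.033,0,0,0,0,0.002,-0.033,0,0,0,0,0.002,-0.033,0,0,0,0,0.002,-0.033,0,0,0,0,0.002,-0.033,0,0,0,0,0.002,-0.033,0,0,0,0,0.002,-0.033,0,0,0,0,0.002,-0.02,0,0,0]'
python3 -c "
from h import *
togo([.551,.285,.12],[1,0,0],[0,0,-1])
snap('wrist','w6.png')
snap('top','t6.png')"
```

```text
time: 5.45
tcp_pos: [0.5229, -0.2597, 0.2513]
tcp_rot: [-0.5, -0.5, -0.5, 0.5]
force: [-0.2, 0.5, -1.0]
finger_gap: 0.0222
time: 6.12
tcp_pos: [0.5376, 0.0034, 0.2531]
tcp_rot: [0.501, 0.501, 0.499, -0.5]
force: [0.5, 0.5, -2.0]
finger_gap: 0.0225
time: 6.78
tcp_pos: [0.5537, 0.2556, 0.2523]
tcp_rot: [0.501, 0.5, 0.5, -0.499]
force: [0.0, -0.2, -1.0]
finger_gap: 0.0226
tcp [0.5537 0.2556 0.2523] t 6.78 F [ 0.  -0.2 -1. ] gap 0.0226 j [ 0.3   0.36  0.22  1.43 -0.    1.87]
shift now [ 0.1323 -0.0029 -0.0294] rotvec [ 0.001   0.0001 -0.0021] shift after turn [ 0.1323 -0.0027 -0.0294]
```

View pics/w6.png

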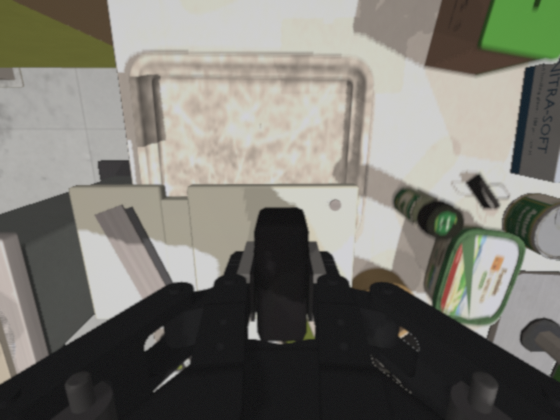

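View pics/t6.png

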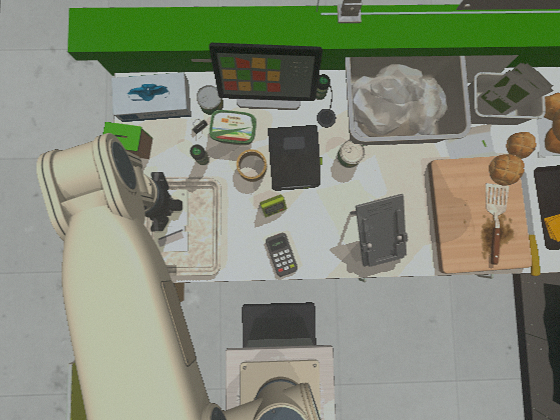

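```bash
python3 -m handwheel '[0.01,0,-0.015,0,0,0,0.02,-0.003,-0.015,0,0,0,0.03,0,0,0,0,0,0.03,0,0,0,0,0,0.03,0,0,0,0,0,0.03,0,0,0,0,0,0.03,0,0,0,0,0,0.02,0,0,0,0,0]'
python3 -m handwheel '[0.01,0,0,0,0,0,0,0,0,0,0,0]'
python3 -c "
from h import *
togo([.551,.285,.02],[1,0,0],[0,0,-1])
snap('wrist','w7.png');snap('scene','s7.png')"
```

```text
time: 7.55
tcp_pos: [0.5503, 0.2812, 0.0492]
tcp_rot: [-0.5, -0.5, -0.499, 0.501]
force: [0.5, 0.1, -1.1]
finger_gap: 0.0221
time: 7.72
tcp_pos: [0.5505, 0.2812, 0.04]
tcp_rot: [-0.5, -0.499, -0.499, 0.502]
force: [0.1, -0.2, -0.8]
finger_gap: 0.0223
tcp [0.5505 0.2812 0.04  ] t 7.72 F [ 0.1 -0.2 -0.8] gap 0.0223 j [ 0.34  0.49 -0.14  0.95 -0.    1.91]
shift now [ 0.0199  0.0006 -0.0038] rotvec [-0.0017  0.0032  0.002 ] shift after turn [ 0.02    0.0005 -0.0038]
```

View pics/w7.png

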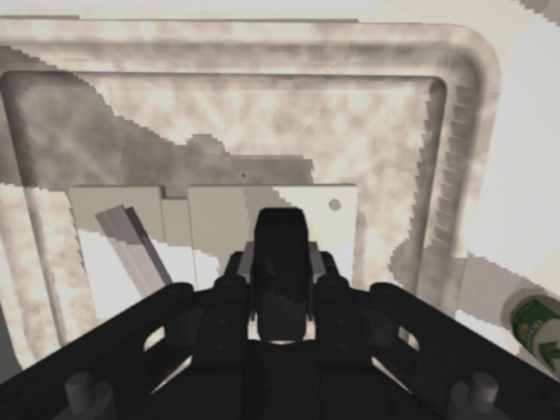

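View pics/s7.png

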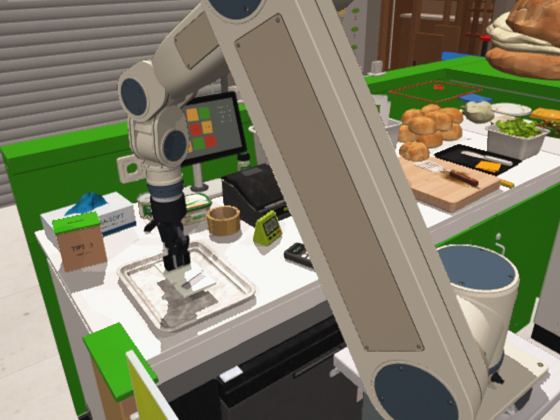

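```bash
python3 -m handwheel '[0.007,0.006,0,0,0,0,0.005,0,0,0,0,0,0.003,0,0,0,0,0,0,0,0,0,0,0]'
python3 -m handwheel '[0.003,0,0,0,0,0,0,0,0,0,0,0]'
python3 -m handwheel '[0.002,0,0,0,0,0,0,0,0,0,0,0]'
```

```text
time: 8.15
tcp_pos: [0.5578, 0.2819, 0.0268]
tcp_rot: [0.501, 0.5, 0.499, -0.501]
force: [-0.6, -0.9, -1.7]
finger_gap: 0.0225
time: 8.32
tcp_pos: [0.5578, 0.282, 0.024]
tcp_rot: [0.501, 0.5, 0.499, -0.5]
force: [-0.7, -0.7, -2.2]
finger_gap: 0.0227
time: 8.48
tcp_pos: [0.5578, 0.2821, 0.022]
tcp_rot: [0.501, 0.5, 0.499, -0.5]
force: [-0.7, 0.1, -2.3]
finger_gap: 0.0223
```

```bash
for i in 1; do python3 -m handwheel '[0.002,0,0,0,0,0,0,0,0,0,0,0]'; done
python3 -m handwheel '[0.0015,0,0,0,0,0,0,0,0,0,0,0]'
python3 -m handwheel '[0.0015,0,0,0,0,0,0,0,0,0,0,0]'
```

```text
time: 8.65
tcp_pos: [0.5578, 0.282, 0.02]
tcp_rot: [0.501, 0.5, 0.499, -0.5]
force: [-1.0, -0.2, -2.0]
finger_gap: 0.0223
time: 8.82
tcp_pos: [0.5579, 0.282, 0.0186]
tcp_rot: [0.501, 0.5, 0.499, -0.5]
force: [0.3, -0.0, -1.0]
finger_gap: 0.0222
time: 8.98
tcp_pos: [0.558, 0.2821, 0.0181]
tcp_rot: [0.501, 0.5, 0.499, -0.5]
force: [-1.9, -0.5, 6.3]
finger_gap: 0.0222
```

Contact at 6 N. Releasing gently.

```bash
python3 -m handwheel '[0,0,0,0,0,0,0,0,0,0,0,0,0,0,0,0,0,0]' 0.045 20
python3 -m handwheel '[-0.01,0,0,0,0,0,-0.02,0,0,0,0,0,-0.03,0,0,0,0,0,-0.03,0,0,0,0,0,-0.03,0,0,0,0,0,-0.03,0,0,0,0,0,0,0,0,0,0,0]'
python3 -c "
from h import *
import pickle
c=snap('wrist','w8.png');c=snap('top','t8.png');snap('scene','s8.png')
a=cv2.resize(cv2.imread('pics/t8.png')[165:290,120:240],None,fx=4.6,fy=4.6,interpolation=cv2.INTER_CUBIC);cv2.imwrite('pics/z8.png',a)"
```

```text
time: 9.23
tcp_pos: [0.558, 0.2821, 0.0173]
tcp_rot: [0.501, 0.5, 0.499, -0.5]
force: [-0.1, -0.2, -0.7]
finger_gap: 0.0449
time: 9.82
tcp_pos: [0.5597, 0.2832, 0.1744]
tcp_rot: [0.502, 0.503, 0.497, -0.497]
force: [0.2, 0.2, 0.2]
finger_gap: 0.0452
```

View pics/w8.png

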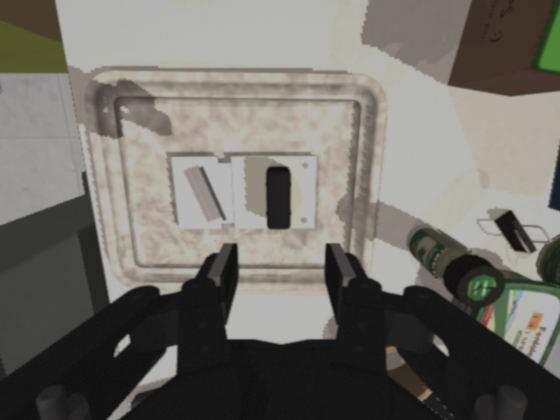

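View pics/t8.png

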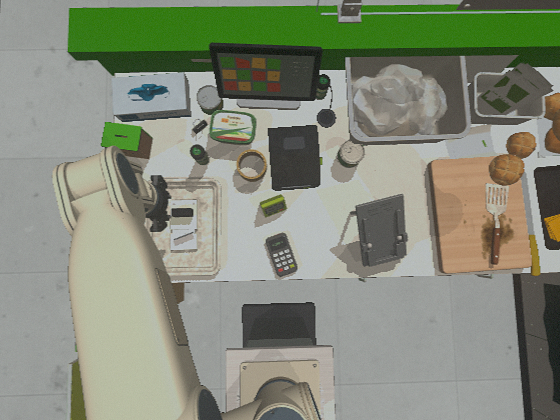

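View pics/s8.png

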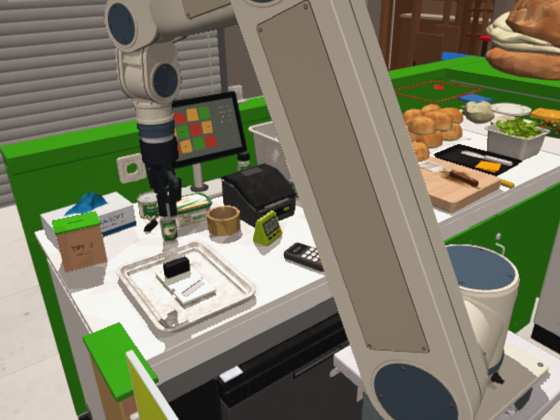

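The wrist view shows the insert flat and bar up on the tray floor: plate at (173–317, 155–230), floor at about (120–357, 97–268). In the top view the tray, slicer, reader, timer, salt and tin are where they were.

```bash
python3 -c "
from h import *
job.close_job()"
```

```text
the job is handed in; nothing more can be done
```

I gripped the insert by its black bar, drew it about 90 mm up the slope until it was free of the catches, and lifted it clear. I then levelled it and carried it to the tray. I lowered it until it touched the tray floor at about 6 N, released it and backed away. The whole job took about 10 s of robot time.

In the last pictures the insert lies flat with the bar up, well inside the tray's flat floor. The tray, slicer, reader, timer, salt and tin look unmoved; I judged that by eye and did not re-measure their positions. The wrist force readings stayed under about 10 N throughout, and no check failed or disagreed.

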